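Rock a stuck mould block out of its dry-block heater

ROBOT

A 7-joint arm with a two-finger parallel gripper is mounted at the origin on the work surface. World frame = base frame: x ahead of the robot, y to its left, z up, the work surface at z = 0. Lengths are in m, angles in rad, forces in N, time in s.
With the tool pointing down it reaches from about 0.425 to 0.925 m from the base axis. Payload 6.8 kg.
Tool frame: the origin (TCP) lies where the fingers leave the gripper's body, on its centre line; the fingertips stand 73 mm ahead of it and the grasp point (between the pads) lies 54 mm ahead of it; z points along the fingers, y is the line along which they close (so a half turn about z gives the same grasp; the last joint's range is limited). The gripper opens to 85 mm and grips with 20 to 120 N. Pads are 22 mm wide; open, the fingers measure 114 mm over their backs; the gripper's body (76 mm by 85 mm) begins 54 mm behind the grasp point. The pads swing forward as they close: fully open they stand 13 mm farther back than shut.
Start: joints at [1.06, 0.477, 0.022, 1.555, -0.011, 1.109, -0.083], TCP at [0.265, -0.621, 0.304] pointing down, gripper open.
Joint ranges: [-2.96, 2.96], [-0.34, 2.1], [-1.41, 1.46], [0.24, 2.44], [-1.37, 4.51], [0.17, 1.92], [-2.96, 2.96]. Speed limits (rad/s): [2.39, 2.39, 3.14, 3.14, 3.14, 3.14, 3.14].

INTERFACE

Orientations are given as a rotation vector (axis times angle).
In Python, from bench import r gives the robot as it stands.
- The arm moves only by the shell command python3 drive.py [OPENING] [FORCE], which reads ROWS from standard input. ROWS is a JSON list that holds a single list of rows (three levels of brackets), with 1 to 5 rows, each of 6 numbers: dx, dy, dz in units of 25 mm, then a rotation vector rx, ry, rz in units of 0.25 rad; each row is the pose to reach, as a shift and turn from the pose commanded when the command began, along the tool's axes at that moment; what a row does not reach only later rows make up. A row lasts 1/10 s, in which the tool goes at most 0.05 m and 0.15 rad, less where a joint would pass 70% of its speed; a pose out of reach is approached as far as the arm can. OPENING is the finger opening in m, set as the command begins (- or left out keeps the last). The fingers move at their own pace and stop on an object; FORCE is the grip in N (left out, the last holds). Time passes only in rows, so rows that do not move let the fingers close. It prints the time, the measured TCP pose, the force, the opening and the grip force at its end. Input that does not fit is refused with a message, and nothing moves.
- r.get_obs(): the state, without advancing time (a new reading comes with each control period).
- r.grab_frame(name): name is "scene" or "side" or "wrist"; returns (picture, depth): 400x640x3 uint8, blue, green, red; 400x640 float32, m along the optical axis (not along the pixel's ray), 0 where there is no reading.
- r.camera_info(name): a dict with "camera_matrix" (3x3 intrinsics, pixels), "R" (3x3) and "t" (3): a world point X has camera coordinates R X + t. Camera axes: x right, y down, z forward; pixel columns grow to the right and rows downward; lengths in m; the calibration is good to about 2 mm. The wrist camera is an equidistant fisheye: a pixel r from the principal point sees the ray r / f radians off the axis. A picture is of the moment at which its call begins: read the wrist's pose just before it. camera_info takes no time and is no camera call; for the wrist camera it gives the pose at the moment of the call.
- r.hand_in(): hands the job in; it is judged then, once.
The state is a dict: "clock": time; "joints": joint angles; "qvel": joint speeds; "tau": joint torques, N m; "tcp_pos": TCP position; "orientation": TCP orientation; "contact_force": force on the tool from outside, world axes, zero at the start; "moment": the same for the moment, N m; "grip_width": finger opening in m; "gripper_force": force on a finger pad.
Only numpy, scipy, OpenCV 4.12 (cv2) and the standard library are available. Lean on these libraries where they do the work, as an engineer would, in place of code of your own. Each camera call takes 0.05 s, during which the arm holds its last target. There are 200 camera calls.

TASK

The resin casting in the mould block has cured: lift it out of its cavity by its white stub and stand it upright in the small empty steel tray. Then take the block by its lifting bail and rock it side to side, about its long axis, while easing it up until it comes free of the heater's well - a straight pull would only lift the light heater, which must stay standing where it is on the bench. Finish while holding the block level in the gripper just above the well, a centimetre or two clear of it; disturb nothing else on the bench.

Things in the scene. Friction and masses are not known exactly. Their poses are not given: they have to be found in the camera images.
- heater: Dry-block heater: cream plastic bench instrument 230 (x) x 200 (y) x 80 mm high, 1.6 kg, loose on four rubber feet. Its dark sloping control panel is on its -x side. Origin at the centre of its underside, z up. The well for the block opens in its top (see well).
- well (a point): Centre of the mouth of the heater's open well, 30 mm along +x from the heater's centre, 80 mm above the bench. The well is 117 (x) x 54 (y) x 28 mm deep. In each long wall (facing y) a springy copper strip 56 mm long, 7 mm below the mouth, presses on the block with about 17 N. Axes as the heater's.
- block: Aluminium mould block 112 (x) x 48 (y) x 36 mm high, 0.52 kg, on the well's floor, axes along the heater's, top 8 mm above the mouth, 3 mm play at each long side. Origin at the centre of its underside, z up. A flat dark steel lifting bail stands on its middle (bail). Two square cavities 27 x 27 x 11 mm deep at x = -37 mm (holds the casting) and +37 mm (empty).
- bail (a point): Centre of the bail's bar, over the block's middle, 74 mm above its underside. Bar 38 (x) x 12 (y) x 24 mm high; grip it across its 12 mm. A straight pull takes some 24 N. Rocked 0.08 to 0.1 rad each way about x (0.6 N m) and raised 2 to 3 mm a swing, the block walks out; it is free of the strips once raised 25 mm.
- casting: Cured casting, 30 g: amber resin base 24 x 24 x 10 mm down in the block's cavity nearer the control panel; above it a white plate 32 x 32 x 4 mm lying on the block's top, then a white stub 18 (x) x 14 (y) x 28 mm high. Origin at the centre of the resin's underside (26 mm above the block's), z up; top of stub at 42 mm; axes as the block's.
- tray: Small empty stainless tray 220 (x) x 170 (y) x 22 mm high, walls and floor 3 mm thick, loose on the bench. Origin at the centre of its underside, z up.
- green_bottle: Blue-capped bottle of green stuff, 72 mm across, 165 mm high: leave alone. Origin at the centre of its underside.
- amber_bottle: Blue-capped amber bottle, 72 mm across, 165 mm high: leave alone. Origin at the centre of its underside.
- spare_block: A second mould block with bail, same shape and size, on the bench away from the heater: leave alone. Origin at the centre of its underside.
- spatula: Thin steel lab spatula 190 mm long lying on the bench: leave alone. Origin at the centre of its underside.
- brush: Brush 180 mm long lying on the bench: leave alone. Origin at the centre of its underside.
- tube_rack: White tube rack 90 x 200 x 48 mm, tubes to 78 mm: leave alone. Origin at the centre of its underside.
- tub: White plastic tub 110 mm across, 100 mm high: leave alone. Origin at the centre of its underside.
- fruit: One loose fruit, 38 mm across, 34 mm high: leave alone. Origin at the centre of its underside.

How it is judged:
On the way, in this order (a step that is already met when the one before it is completed fails the run):
1. the casting stands in the steel tray, let go (x of casting in the frame of tray between -0.092 and 0.092 m and y of casting in the frame of tray between -0.067 and 0.067 m and z of casting in the frame of tray below 0.01 m and angle between casting's own z axis and vertical below 0.2 rad and linear speed of casting below 0.03 m/s and contact force between casting and the fingers below 0.2 N), for 0.2 s.
2. the block, still in the well, is tipped to one side (z of block in the frame of heater below 0.07 m and angle between block's own y axis and vertical below 1.5458 rad), for 0.03 s.
3. the block, still in the well, is tipped to the other side (z of block in the frame of heater below 0.07 m and angle between block's own y axis and vertical above 1.5958 rad), for 0.03 s.
At the end, for the whole second after the job is handed in: The gripper holds the block still over the well (30 mm either way), level to 0.12 rad, its underside 3-40 mm above the well mouth, not touching the heater; the heater is flat on the bench, within 15 mm of its start; the casting stands upright (0.2 rad) on the tray floor (x of casting in the frame of tray between -0.092 and 0.092 m and y of casting in the frame of tray between -0.067 and 0.067 m and z of casting in the frame of tray below 0.01 m and angle between casting's own z axis and vertical below 0.2 rad and linear speed of each of casting, block below 0.03 m/s and z of block in the frame of heater between 0.083 and 0.12 m and x of block in the frame of heater between 0 and 0.06 m and y of block in the frame of heater between -0.03 and 0.03 m and angle between block's own z axis and vertical below 0.12 rad and contact force between block and the fingers above 1 N and contact force between block and heater below 0.2 N and height (world z) of heater below 0.004 m and angle between heater's own z axis and vertical below 0.03 rad and distance of heater from where it was at the start of the episode below 0.015 m); the arm keeps its last pose, push and grip.
It fails at once if the heater is lifted off the bench (6 mm) or tipped (0.06 rad) (height (world z) of heater above 0.006 m or angle between heater's own z axis and vertical above 0.06 rad).
It fails at once if the heater is dragged more than 20 mm (distance of heater from where it was at the start of the episode above 0.02 m).
It fails at once if another thing on the bench is moved more than 40 mm (distance of any of green_bottle, amber_bottle, spare_block, spatula, brush, tube_rack, tub, fruit from where it was at the start of the episode above 0.04 m).
It also fails if it takes over 72 s, if anything falls off the work surface, if the arm or the gripper's body presses on something with over 40 N, if the wrist force passes 120 N, or if a joint passes its speed limit or range.

## Working session

There is one attempt and no reset: what is moved stays moved. The work goes in short steps, Python scripts to look and compute and a shell command to move; the robot and the scene stay as the last step left them, time stands still between calls to the robot, and variables do not carry over. Pictures are saved under pics/ and viewed, at most 10 in all, crops included, and the job is handed in when it is done.

```bash
ls; mkdir -p pics
python3 - <<'E'
from bench import r
import cv2,numpy as np
o=r.get_obs()
for k in o: print(k,np.round(o[k],3))
for n in("scene","side"):
    i=r.camera_info(n); print(n,np.round(i["camera_matrix"],1).tolist(),np.round(-i["R"].T@i["t"],3))
    p,d=r.grab_frame(n); cv2.imwrite(f"pics/{n}0.png",p); np.save(f"pics/{n}0.npy",d)
E
```

```text
bench.py
drive.py
pics
clock 0.0
joints [ 1.06   0.478  0.022  1.556 -0.012  1.109 -0.083]
qvel [ 0.     0.001  0.     0.001  0.    -0.001  0.001]
tau [-0.0000e+00 -5.9645e+01  1.6070e+00 -2.8119e+01  1.2000e-02  9.0000e-03
  0.0000e+00]
tcp_pos [ 0.264 -0.621  0.303]
orientation [-3.076e+00 -6.280e-01  1.000e-03]
contact_force [-0.174  0.414  0.075]
moment [ 0.011  0.01  -0.008]
gripper_force 0.0
grip_width 0.086
scene [[402.3, 0.0, 317.2], [0.0, 402.3, 199.8], [0.0, 0.0, 1.0]] [1.5   0.379 1.042]
side [[443.9, 0.0, 323.0], [0.0, 443.9, 201.0], [0.0, 0.0, 1.0]] [0.047 0.695 1.058]
```

View pics/scene0.png

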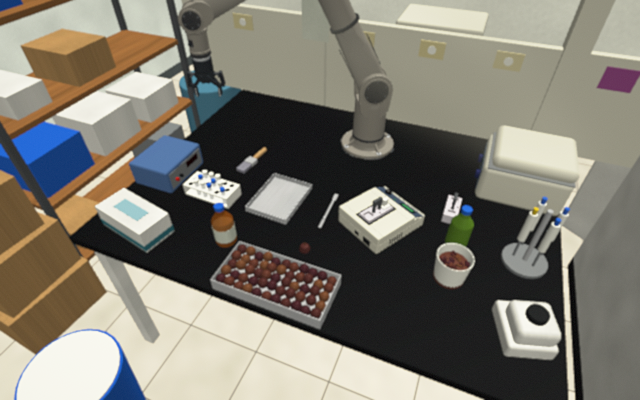

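View pics/side0.png

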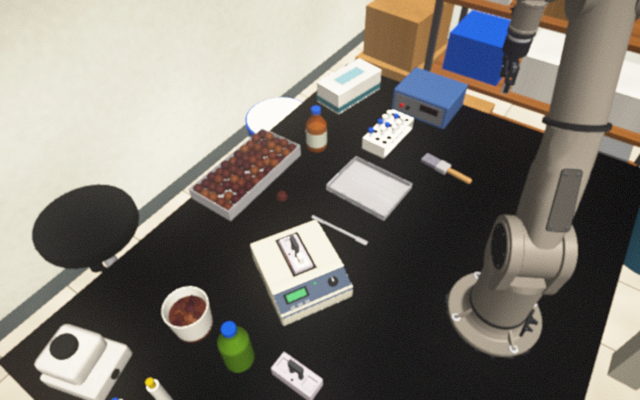

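The scene view shows the heater at about (382,215) and the empty tray at (280,197). In the side view they are at about (300,265) and (370,187), with the white stub next to the dark bail. I'll measure them through depth.

```bash
cat > h.py <<'E'
from bench import r
import cv2,numpy as np
def cloud(n,d,info=None):
    i=info or r.camera_info(n);K=i["camera_matrix"];h,w=d.shape
    u,v=np.meshgrid(np.arange(w),np.arange(h))
    c=np.stack([(u-K[0,2])/K[0,0]*d,(v-K[1,2])/K[1,1]*d,d],-1)
    P=(c-i["t"])@i["R"]; P[d<=0]=np.nan
    return P
def proj(n,X):
    i=r.camera_info(n);c=i["R"]@np.asarray(X)+i["t"];q=i["camera_matrix"]@c;return q[:2]/q[2]
def rect(xy):
    (c,s,a)=cv2.minAreaRect(xy.astype(np.float32)*1000);return np.round(c,1),np.round(s,1),round(a,2)
E
python3 - <<'E'
from h import *
boxes={"scene":{"heater":(330,175,430,258),"tray":(238,165,320,228)},"side":{"heater":(243,215,358,325),"tray":(318,150,418,222)}}
out=[]
for n in boxes:
    p=cv2.imread(f"pics/{n}0.png");P=cloud(n,np.load(f"pics/{n}0.npy"))
    for k,(a,b,c,d) in boxes[n].items():
        Q=P[b:d,a:c].reshape(-1,3);C=p[b:d,a:c].reshape(-1,3).astype(int)
        z=Q[:,2]
        if k=="heater":
            m=(abs(z-.08)<.006)&(C.min(1)>120); print(n,k,m.sum(),rect(Q[m,:2]),np.median(z[m]))
            for lo,hi in((.084,.094),(.1,.117),(.117,.127),(.13,.145)):
                m=(z>lo)&(z<hi);print(' z',lo,m.sum(),rect(Q[m,:2]) if m.sum()>3 else '', 'mean',np.round(Q[m].mean(0),4),'bright mean',np.round(Q[m&(C.min(1)>110)].mean(0),4),'dark',np.round(Q[m&(C.max(1)<90)].mean(0),4))
        else:
            m=(z>.008)&(z<.04); print(n,k,m.sum(),rect(Q[m,:2]),z[m].max())
            m=(abs(z-.003)<.004)&(C.min(1)>100);print('floor',m.sum(),rect(Q[m,:2]))
    a,b,c,d=boxes[n]["heater"];out.append(cv2.resize(p[b-10:b+110,a-10:a+120],(0,0),fx=3,fy=3,interpolation=cv2.INTER_CUBIC))
cv2.imwrite("pics/crop.png",np.hstack(out))
E
```

```text
scene heater 1671 (array([497.8, 183.3]), array([202.8, 181.6]), 59.9) 0.07933734189223668
 z 0.084 234 (array([519.7, 193.6]), array([189.8, 145.6]), 39.8) mean [0.5084 0.184  0.0879] bright mean [0.5084 0.1842 0.0879] dark [0.5028 0.1813 0.0907]
 z 0.1 47 (array([488. , 190.9]), array([13.9, 68.3]), 60.94) mean [0.489  0.1921 0.1094] bright mean [0.4776 0.1997 0.1095] dark [0.5061 0.1805 0.1087]
 z 0.117 34 (array([491.2, 188.7]), array([12.9, 61.8]), 59.71) mean [0.4917 0.1903 0.1216] bright mean [0.4746 0.1981 0.1207] dark [0.5054 0.1837 0.1223]
 z 0.13 42 (array([500.4, 181. ]), array([13.5, 42.3]), 60.83) mean [0.5014 0.182  0.1355] bright mean [0.4953 0.1821 0.1365] dark [0.5059 0.1835 0.1338]
scene tray 527 (array([ 484.3, -278.7]), array([343.1, 230.4]), 85.56) 0.039392215719150886
floor 1370 (array([ 494. , -173.2]), array([358.5, 229.3]), 85.04)
side heater 3415 (array([485.4, 188.7]), array([200. , 203.9]), 59.59) 0.08067042421849388
 z 0.084 577 (array([486.3, 188.5]), array([194.2, 184.9]), 59.46) mean [0.4943 0.1847 0.088 ] bright mean [0.4945 0.1843 0.0881] dark [0.4712 0.209  0.0864]
 z 0.1 43 (array([486.8, 190.2]), array([13.2, 63.2]), 63.33) mean [0.4761 0.1964 0.1094] bright mean [0.4715 0.1985 0.109 ] dark [0.5016 0.1842 0.1097]
 z 0.117 58 (array([486.4, 186.7]), array([14.9, 66.5]), 58.12) mean [0.4758 0.1951 0.1209] bright mean [0.4694 0.1976 0.1204] dark [0.4916 0.1899 0.1221]
 z 0.13 69 (array([499. , 180.8]), array([12.1, 37. ]), 58.88) mean [0.498  0.1819 0.1379] bright mean [0.499  0.1779 0.1387] dark [0.4934 0.19   0.1329]
side tray 828 (array([ 507.8, -213.3]), array([311.8, 320.9]), 35.85) 0.035804247253952676
floor 2152 (array([ 498.2, -195.3]), array([404.7, 236.4]), 88.66)
```

View pics/crop.png

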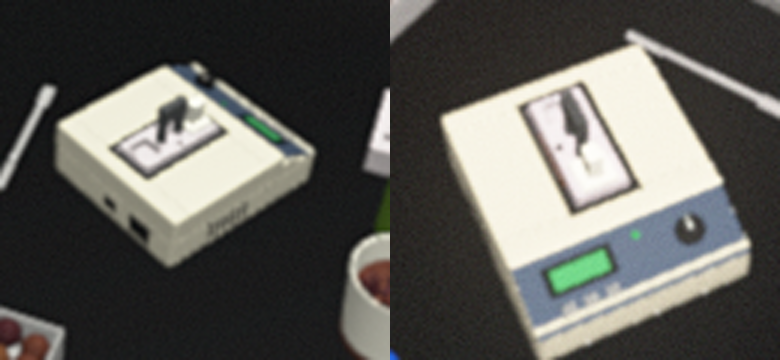

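The crop shows the heater with its panel toward the robot, and the white stub between the panel and the bail. From the numbers, the block's x axis is at about -30°. The bail top is near (0.500,0.181) and the stub near (0.471,0.198), which match the given 37 mm spacing. Next I'll get the tray outline and the move geometry.

```bash
cat >> h.py <<'E'
from scipy.spatial.transform import Rotation as Ro
def down(yaw): # tool z down, tool y axis at world angle yaw
    y=np.array([np.cos(yaw),np.sin(yaw),0]);z=np.array([0,0,-1.]);return np.stack([np.cross(y,z),y,z],1)
def go(p,yaw=None):
    o=r.get_obs();R=Ro.from_rotvec(o["orientation"]).as_matrix()
    y0=np.arctan2(R[1,1],R[0,1]);d=R.T@(np.array(p)-o["tcp_pos"])
    print("tcp",np.round(o["tcp_pos"],4),"yaw",round(np.degrees(y0),2),"tilt",np.round(R[:,2],4),"t",round(o["clock"],2))
    print("d tool",np.round(d,4),np.linalg.norm(d).round(3))
    if yaw is not None: print("rv",np.round(Ro.from_matrix(R.T@down(yaw)).as_rotvec(),4))
E
python3 - <<'E'
from h import *
for n,s in(("scene",(281,199)),("side",(370,188))):
    p=cv2.imread(f"pics/{n}0.png");g=(p.min(2)>60).astype(np.uint8)
    k,L=cv2.connectedComponents(g,connectivity=4);m=(L==L[s[1],s[0]])
    i=r.camera_info(n);v,u=np.nonzero(m)
    ray=np.stack([u,v,np.ones_like(u)],1)@np.linalg.inv(i["camera_matrix"]).T@i["R"];c=-i["R"].T@i["t"]
    for z in(0,.022):
        X=c+ray*((z-c[2])/ray[:,2])[:,None];print(n,z,m.sum(),rect(X[:,:2]))
Y=np.radians(60)
go([.5,-.3,.304],Y);go([.5,.18,.304],Y); go([.5,.18,.304],Y-np.pi)
E
```

```text
scene 0 2103 (array([ 480.1, -206.8]), array([192.4, 251.4]), 87.52)
scene 0.022 2103 (array([ 501.7, -194.5]), array([188.3, 246.1]), 87.52)
side 0 3212 (array([ 498.3, -210.8]), array([199.8, 240.4]), 87.68)
side 0.022 3212 (array([ 489., -192.]), array([195.7, 235.4]), 87.68)
tcp [ 0.2644 -0.6206  0.303 ] yaw -66.92 tilt [-8.0e-04  1.5e-03 -1.0e+00] t 0.1
d tool [ 0.3424 -0.2026 -0.0007] 0.398
rv [-1.1000e-03 -1.8000e-03 -2.2152e+00]
tcp [ 0.2644 -0.6206  0.303 ] yaw -66.92 tilt [-8.0e-04  1.5e-03 -1.0e+00] t 0.1
d tool [ 0.5306 -0.6442 -0.    ] 0.835
rv [-1.1000e-03 -1.8000e-03 -2.2152e+00]
tcp [ 0.2644 -0.6206  0.303 ] yaw -66.92 tilt [-8.0e-04  1.5e-03 -1.0e+00] t 0.1
d tool [ 0.5306 -0.6442 -0.    ] 0.835
rv [-1.500e-03  9.000e-04  9.264e-01]
```

The manual's scale: shifts go in units of 25 mm and turns go in units of 0.25 rad. Converting my numbers, 0.043 m is 1.72, -0.025 m is -1, -0.65 rad is -2.6.

```bash
echo '[[[1.72, -1, 0, 0, 0, -0.52], [3.44, -2, 0, 0, 0, -1.04], [5.16, -3, 0, 0, 0, -1.56], [6.88, -4, 0, 0, 0, -2.08], [8.56, -5.08, 0, 0, 0, -2.6]]]' | python3 drive.py && python3 -c "
from h import *
go([.5,-.3,.304],np.pi/3)"
```

```text
clock: 0.6
tcp_pos: [0.4126, -0.4184, 0.3036]
orientation: [-2.712, -1.586, 0.0]
contact_force: [-0.2, -0.4, -0.1]
grip_width: 0.0854
gripper_force: 0.0
tcp [ 0.4126 -0.4184  0.3036] yaw -29.37 tilt [-2.e-04  2.e-04 -1.e+00] t 0.6
d tool [ 0.1461  0.0181 -0.0004] 0.147
rv [-2.0000e-04 -2.0000e-04 -1.5598e+00]
```

To row units: 0.24 m is 9.6, 0.192 m is 7.68, -0.65 rad is -2.6.

```bash
echo '[[[1.92, -0.32, 0, 0, 0, -0.52], [3.84, -0.64, 0, 0, 0, -1.04], [5.76, -0.96, 0, 0, 0, -1.56], [7.68, -1.28, 0, 0, 0, -2.08], [9.6, -1.6, 0, 0, 0, -2.6]]]' | python3 drive.py && python3 -c "
from h import *
go([.49,.17,.304],np.pi/3)"
```

```text
clock: 1.1
tcp_pos: [0.4959, -0.1901, 0.3038]
orientation: [-2.064, -2.368, 0.001]
contact_force: [1.7, -0.2, -0.7]
grip_width: 0.0854
gripper_force: 0.0
tcp [ 0.4959 -0.1901  0.3038] yaw 7.86 tilt [-3.e-04 -2.e-04 -1.e+00] t 1.1
d tool [ 3.575e-01  4.340e-02 -3.000e-04] 0.36
rv [-4.000e-04 -0.000e+00 -9.101e-01]
```

Over the tray now, so I'll save a wrist image here and carry on.

```bash
cat >> h.py <<'E'
def wrist(name):
    i=r.camera_info("wrist");p,d=r.grab_frame("wrist")
    cv2.imwrite(f"pics/{name}.png",p);np.savez(f"pics/{name}.npz",d=d,K=i["camera_matrix"],R=i["R"],t=i["t"]);return p,d,i
def wrays(uv,i):
    K=i["camera_matrix"];uv=np.asarray(uv,float);x=uv-K[:2,2];q=np.linalg.norm(x,axis=-1,keepdims=True);th=q/K[0,0]
    c=np.concatenate([x/np.maximum(q,1e-9)*np.sin(th),np.cos(th)],-1);return -i["R"].T@i["t"],c@i["R"],c
def wplane(uv,z,i):
    c,w,_=wrays(uv,i);return c+w*((z-c[2])/w[...,2])[...,None]
def wcloud(d,i):
    h,w=d.shape;u,v=np.meshgrid(np.arange(w),np.arange(h));c,W,cc=wrays(np.stack([u,v],-1),i)
    P=c+W*(d/np.maximum(cc[...,2],.05))[...,None];P[d<=0]=np.nan;return P
E
python3 -c "
from h import *
wrist('w_tray')" ; echo '[[[2, 0.24, 0, 0, 0, -0.4], [4, 0.48, 0, 0, 0, -0.8], [6, 0.72, 0, 0, 0, -1.2], [8, 0.96, 0, 0, 0, -1.6], [10, 1.2, 0, 0, 0, -2]]]' | python3 drive.py && python3 -c "
from h import *
go([.49,.17,.304],np.pi/3)"
```

```text
clock: 1.65
tcp_pos: [0.4921, 0.0595, 0.3038]
orientation: [1.417, 2.804, -0.001]
contact_force: [0.8, 0.2, -0.2]
grip_width: 0.0856
gripper_force: 0.0
tcp [0.4921 0.0595 0.3038] yaw 36.38 tilt [-0.e+00 -4.e-04 -1.e+00] t 1.65
d tool [ 0.0902  0.0638 -0.0002] 0.111
rv [-3.000e-04  3.000e-04 -4.122e-01]
```

View pics/w_tray.png

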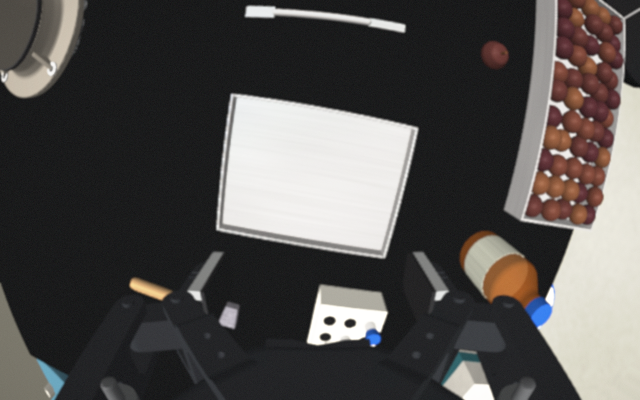

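The wrist view shows the tray with corners at about (232,95), (417,127), (385,257) and (217,230).

```bash
echo '[[[1.2, 0.84, 0, 0, 0, -0.548], [2.4, 1.72, 0, 0, 0, -1.096], [3.6, 2.56, 0, 0, 0, -1.648], [3.6, 2.56, 0, 0, 0, -1.648]]]' | python3 drive.py
python3 - <<'E'
from h import *
z=np.load('pics/w_tray.npz');i=dict(camera_matrix=z['K'],R=z['R'],t=z['t'])
X=wplane(np.array([[232,95],[417,127],[385,257],[217,230]]),.022,i);print(X.round(3).tolist(),X.mean(0).round(3))
p,d,i=wrist('w_h')
P=wcloud(d,i).reshape(-1,3);C=p.reshape(-1,3).astype(int);near=np.hypot(P[:,0]-.49,P[:,1]-.185)<.13
for lo,hi in((.076,.083),(.085,.091),(.09,.1),(.1,.117),(.117,.127),(.13,.145)):
    m=near&(P[:,2]>lo)&(P[:,2]<hi)
    print(lo,m.sum(),*rect(P[m,:2]) if m.sum()>3 else '', 'white',*rect(P[m&(C.min(1)>120),:2]) if (m&(C.min(1)>120)).sum()>3 else '')
go([.5,.18,.304],np.pi/3)
E
```

```text
clock: 2.05
tcp_pos: [0.49, 0.1739, 0.3042]
orientation: [-0.802, -3.037, -0.005]
contact_force: [-0.3, -0.2, 0.7]
grip_width: 0.0855
gripper_force: 0.0
[[0.387, -0.112, 0.022], [0.602, -0.119, 0.022], [0.597, -0.286, 0.022], [0.379, -0.279, 0.022]] [ 0.491 -0.199  0.022]
0.076 25463 [485.9 188.9] [199.9 200.3] 59.47 white [485.5 188.7] [199.3 199.2] 59.6
0.085 3519 [498.8 181.3] [ 48.3 111.7] 59.35 white [498.8 181.3] [ 48.3 111.7] 59.35
0.09 469 [482.4 191. ] [31.2 66.4] 60.24 white [482.4 191. ] [31.2 66.4] 60.24
0.1 96 [483.4 190.4] [13.4 56.6] 60.69 white [483.4 190.4] [13.4 56.6] 60.69
0.117 366 [486.6 188.6] [13.4 64.1] 60.58 white [486.6 188.6] [13.4 64.1] 60.58
0.13 677 [498.7 181.5] [12.  37.3] 60.57 white [499.  181.4] [12.  36.7] 60.57
tcp [0.4905 0.1709 0.3038] yaw 60.07 tilt [-6.0e-04  1.4e-03 -1.0e+00] t 2.1
d tool [-0.0037  0.0127 -0.0002] 0.013
rv [ 0.0009 -0.0012  0.0011]
```

View pics/w_h.png

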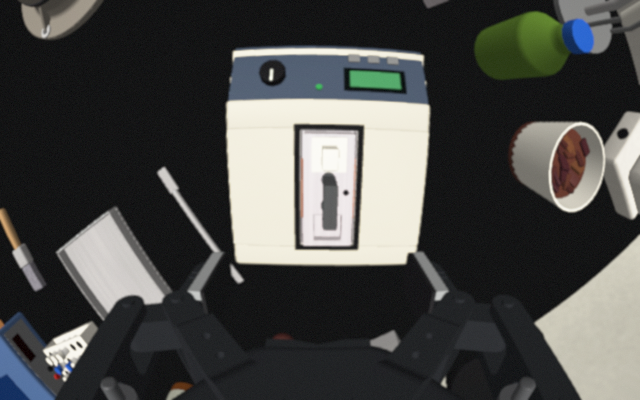

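The wrist view shows the block framed at (296–362, 125–248), the stub at (330,157) and the bail at (330,205). Sizes match (48x112 block, 12x37 bail). The block centre is (0.4988,0.1813) with y-axis yaw about 60°. That puts the stub at (0.4667,0.200) and the tray at (0.491,-0.199).

```bash
python3 -c "
from h import *
go([.4667,.2,.22],np.radians(59.9))"
```

```text
tcp [0.4905 0.1709 0.3038] yaw 60.07 tilt [-6.0e-04  1.4e-03 -1.0e+00] t 2.1
d tool [0.035  0.0133 0.0838] 0.092
rv [ 0.0009 -0.0012  0.0029]
```

```bash
echo '[[[0.72, 0.28, 1.2, 0, 0, 0], [1.4, 0.532, 2.4, 0, 0, 0], [1.4, 0.532, 3.36, 0, 0, 0.012], [1.4, 0.532, 3.36, 0, 0, 0.012]]]' | python3 drive.py 0.04 && python3 -c "
from h import *
go([.4667,.2,.1685],np.radians(59.9))"
```

```text
clock: 2.5
tcp_pos: [0.4659, 0.1953, 0.2169]
orientation: [-0.824, -3.027, 0.007]
contact_force: [-0.1, -0.9, 0.4]
grip_width: 0.0398
gripper_force: 0.0
tcp [0.4659 0.1953 0.2169] yaw 59.54 tilt [-0.0058 -0.0032 -1.    ] t 2.5
d tool [0.0015 0.0047 0.0484] 0.049
rv [-0.0057 -0.0034 -0.0063]
```

To row units: 0.01 m is 0.4.

```bash
echo '[[[0, 0, 0.4, 0, 0, 0], [0, 0, 0.4, 0, 0, 0], [0, 0, 0.4, 0, 0, 0], [0, 0, 0.4, 0, 0, 0]]]' | python3 drive.py && python3 -c "
from h import *
go([.4667,.2,.1685],np.radians(59.9))"
```

```text
clock: 2.9
tcp_pos: [0.4682, 0.1975, 0.2108]
orientation: [0.823, 3.03, 0.001]
contact_force: [-0.0, -0.1, -0.9]
grip_width: 0.0397
gripper_force: 0.0
tcp [0.4682 0.1975 0.2108] yaw 59.6 tilt [ 1.5e-03  4.0e-04 -1.0e+00] t 2.9
d tool [0.0026 0.0014 0.0422] 0.042
rv [ 0.0011  0.0011 -0.0053]
```

```bash
echo '[[[0.104, 0.056, 0.6, 0, 0, -0.016], [0.104, 0.056, 1.2, 0, 0, -0.016], [0.104, 0.056, 1.68, 0, 0, -0.016], [0.104, 0.056, 1.68, 0, 0, -0.016], [0.104, 0.056, 1.68, 0, 0, -0.016]]]' | python3 drive.py && python3 -c "
from h import *
go([.4667,.2,.1685],np.radians(59.9))
wrist('w_stub')"
```

```text
clock: 3.4
tcp_pos: [0.4657, 0.2001, 0.1672]
orientation: [-0.815, -3.033, 0.001]
contact_force: [0.0, 0.5, -0.1]
grip_width: 0.0401
gripper_force: 0.0
tcp [0.4657 0.2001 0.1672] yaw 59.9 tilt [-1.4e-03 -3.0e-04 -1.0e+00] t 3.4
d tool [-0.0009  0.0004 -0.0013] 0.002
rv [-0.001  -0.0011 -0.    ]
```

View pics/w_stub.png

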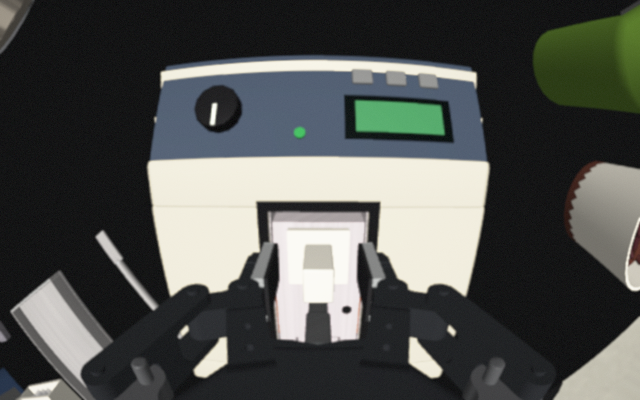

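The stub at (318,265) is centred between the pads at (265,280) and (371,280), and the bail sits behind the pads. I'll close the gripper.

```bash
echo '[[[0, 0, -0.052, 0, 0, 0], [0, 0, -0.052, 0, 0, 0], [0, 0, -0.052, 0, 0, 0], [0, 0, -0.052, 0, 0, 0], [0, 0, -0.052, 0, 0, 0]]]' | python3 drive.py 0 40; echo '[[[0, 0, -0.4, 0, 0, 0], [0, 0, -0.8, 0, 0, 0], [0, 0, -1.2, 0, 0, 0], [0, 0, -2.4, 0, 0, 0], [0, 0, -4, 0, 0, 0]]]' | python3 drive.py; python3 -c "
from h import *
go([.491,-.199,.27],np.radians(59.9))"
```

```text
clock: 3.95
tcp_pos: [0.4664, 0.2003, 0.1699]
orientation: [0.816, 3.032, 0.001]
contact_force: [-0.9, -1.0, 5.8]
grip_width: 0.013
gripper_force: 40.0
clock: 4.45
tcp_pos: [0.4651, 0.1995, 0.2695]
orientation: [-0.815, -3.031, 0.003]
contact_force: [0.8, 1.1, 0.5]
grip_width: 0.0129
gripper_force: 39.3
tcp [0.4651 0.1995 0.2695] yaw 59.9 tilt [-3.1e-03 -8.0e-04 -1.0e+00] t 4.45
d tool [-2.223e-01 -3.318e-01 -2.000e-04] 0.399
rv [-0.0023 -0.0022 -0.    ]
```

```bash
echo '[[[-1, -1.48, 0, 0, 0, 0], [-2, -2.96, 0, 0, 0, 0], [-3, -4.44, 0, 0, 0, 0], [-4, -5.92, 0, 0, 0, 0], [-5, -7.4, 0, 0, 0, 0]]]' | python3 drive.py; echo '[[[-1, -1.48, 0, 0, 0, 0], [-2, -2.96, 0, 0, 0, 0], [-3, -4.44, 0, 0, 0, 0], [-3.88, -5.84, 0, 0, 0, 0], [-3.88, -5.84, 0, 0, 0, 0]]]' | python3 drive.py;  python3 - <<'E'
from h import *
go([.491,-.199,.1],np.radians(59.9))
p,d,i=wrist('w_c');cv2.imwrite('pics/w_c2.png',cv2.resize(p[180:400,200:440],(0,0),fx=2,fy=2))
E
```

```text
clock: 4.95
tcp_pos: [0.4812, -0.0244, 0.2702]
orientation: [0.816, 3.032, 0.0]
contact_force: [0.6, 0.1, -0.6]
grip_width: 0.0133
gripper_force: 39.3
clock: 5.45
tcp_pos: [0.491, -0.2045, 0.2696]
orientation: [0.831, 3.029, -0.004]
contact_force: [0.0, 0.7, -0.6]
grip_width: 0.0131
gripper_force: 39.3
tcp [ 0.491  -0.2045  0.2696] yaw 59.32 tilt [ 1.0e-04 -2.4e-03 -1.0e+00] t 5.45
d tool [0.0031 0.0051 0.1696] 0.17
rv [-0.002   0.0014 -0.0101]
```

View pics/w_c.png

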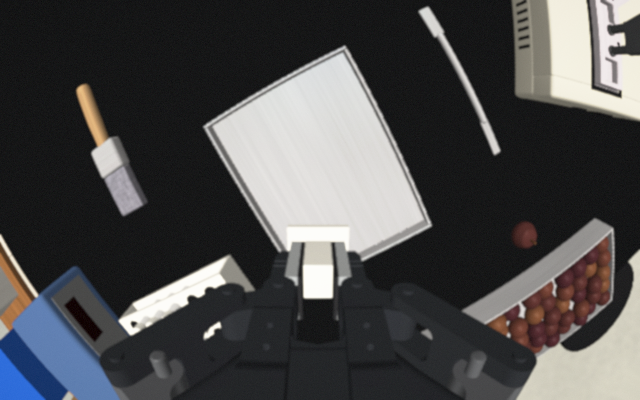

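The casting's white plate and stub are held square at (318,260), above the tray. I'll lower it; contact should come at a TCP z of about 0.095.

```bash
echo '[[[0.12, 0.2, 2, 0, 0, 0], [0.12, 0.2, 4, 0, 0, 0], [0.12, 0.2, 5.6, 0, 0, 0], [0.12, 0.2, 6.4, 0, 0, 0], [0.12, 0.2, 6.4, 0, 0, 0]]]' | python3 drive.py; echo '[[[0, 0, 0, 0, 0, 0], [0, 0, 0, 0, 0, 0], [0, 0, 0, 0, 0, 0]]]' | python3 drive.py; python3 -c "
from h import *
go([.491,-.199,.0955],np.radians(59.9))"
```

```text
clock: 6.0
tcp_pos: [0.4903, -0.1899, 0.1071]
orientation: [-0.812, -3.029, -0.002]
contact_force: [-0.9, 0.6, 0.3]
grip_width: 0.0135
gripper_force: 39.3
clock: 6.3
tcp_pos: [0.4928, -0.192, 0.1109]
orientation: [0.816, 3.031, -0.001]
contact_force: [-0.1, 0.9, -1.0]
grip_width: 0.0133
gripper_force: 39.3
tcp [ 0.4928 -0.192   0.1109] yaw 59.87 tilt [ 0.0029 -0.0011 -1.    ] t 6.3
d tool [-0.0019 -0.007   0.0154] 0.017
rv [ 0.0005  0.003  -0.0005]
```

To row units: 0.014 m is 0.56, 0.013 m is 0.52.

```bash
echo '[[[0, 0, 0.2, 0, 0, 0], [0, 0, 0.4, 0, 0, 0], [0, 0, 0.52, 0, 0, 0], [0, 0, 0.56, 0, 0, 0], [0, 0, 0.56, 0, 0, 0]]]' | python3 drive.py; echo '[[[0, 0, 0, 0, 0, 0], [0, 0, 0, 0, 0, 0], [0, 0, 0, 0, 0, 0]]]' | python3 drive.py
```

```text
clock: 6.8
tcp_pos: [0.4917, -0.1917, 0.095]
orientation: [-0.816, -3.033, 0.0]
contact_force: [0.0, 0.1, -0.4]
grip_width: 0.0132
gripper_force: 39.4
clock: 7.1
tcp_pos: [0.4918, -0.1918, 0.0952]
orientation: [0.817, 3.034, 0.0]
contact_force: [-0.3, 0.2, 0.5]
grip_width: 0.0131
gripper_force: 39.4
```

To row units: 0.001 m is 0.04.

```bash
echo '[[[0, 0, 0.04, 0, 0, 0], [0, 0, 0.04, 0, 0, 0], [0, 0, 0.04, 0, 0, 0]]]' | python3 drive.py; echo '[[[0, 0, 0.04, 0, 0, 0], [0, 0, 0.04, 0, 0, 0], [0, 0, 0.04, 0, 0, 0]]]' | python3 drive.py
```

```text
clock: 7.4
tcp_pos: [0.4919, -0.1918, 0.0949]
orientation: [0.816, 3.033, -0.001]
contact_force: [-3.4, 0.9, 9.0]
grip_width: 0.0134
gripper_force: 40.6
clock: 7.7
tcp_pos: [0.492, -0.1918, 0.0949]
orientation: [0.816, 3.033, -0.002]
contact_force: [-6.5, 1.5, 20.4]
grip_width: 0.0134
gripper_force: 42.2
```

Contact at a TCP z of 0.095, as predicted. I'll ease the push, release and rise.

To row units: -0.0018 m is -0.072.

```bash
echo '[[[0, 0, -0.072, 0, 0, 0], [0, 0, -0.072, 0, 0, 0], [0, 0, -0.072, 0, 0, 0]]]' | python3 drive.py; echo '[[[0, 0, 0, 0, 0, 0], [0, 0, 0, 0, 0, 0], [0, 0, 0, 0, 0, 0], [0, 0, 0, 0, 0, 0], [0, 0, 0, 0, 0, 0]]]' | python3 drive.py 0.04; echo '[[[0, 0, -0.8, 0, 0, 0], [0, 0, -2, 0, 0, 0], [0, 0, -4, 0, 0, 0], [0, 0, -6, 0, 0, 0], [0, 0, -6, 0, 0, 0]]]' | python3 drive.py
python3 - <<'E'
from h import *
p,d,i=wrist('w_p');P=wcloud(d,i).reshape(-1,3)
near=np.hypot(P[:,0]-.492,P[:,1]+.192)<.04
for lo,hi in((.012,.02),(.025,.038),(.04,.05),(.05,.08)):
    m=near&(P[:,2]>lo)&(P[:,2]<hi);print(lo,m.sum(),*rect(P[m,:2]) if m.sum()>3 else '',P[m,2].mean())
go([.4988,.1813,.27],np.radians(59.9))
E
```

```text
clock: 8.0
tcp_pos: [0.4919, -0.1919, 0.095]
orientation: [0.817, 3.033, 0.0]
contact_force: [-1.4, -0.8, 2.8]
grip_width: 0.0135
gripper_force: 39.8
clock: 8.5
tcp_pos: [0.4918, -0.1918, 0.095]
orientation: [-0.816, -3.034, -0.0]
contact_force: [0.1, -0.2, -0.0]
grip_width: 0.04
gripper_force: 0.0
clock: 9.0
tcp_pos: [0.4953, -0.1922, 0.2516]
orientation: [0.813, 3.022, -0.002]
contact_force: [0.6, 0.1, -0.4]
grip_width: 0.0403
gripper_force: 0.0
0.012 627 [ 492.4 -191.8] [32.3 31.5] 59.26 0.014999670075788599
0.025 54 [ 484.8 -187.9] [14.1  1.7] 59.58 0.031293084205355114
0.04 297 [ 492.  -191.9] [14.  17.4] 59.41 0.04287671572789704
0.05 0 nan
tcp [ 0.4937 -0.1922  0.2486] yaw 59.85 tilt [ 0.0066 -0.003  -1.    ] t 9.05
d tool [ 0.183   0.3256 -0.0225] 0.374
rv [ 0.0007  0.0072 -0.0009]<stdin>:5: RuntimeWarning: Mean of empty slice.
  ret = ret.dtype.type(ret / rcount)
```

The casting stands upright on the tray floor (plate at about 17 mm, stub top at about 44 mm, both square). Now to the bail.

```bash
echo '[[[0.92, 1.64, -0.12, 0, 0, 0], [1.84, 3.28, -0.24, 0, 0, 0], [2.76, 4.92, -0.36, 0, 0, 0], [3.68, 6.56, -0.48, 0, 0, 0], [4.6, 8.2, -0.6, 0, 0, 0]]]' | python3 drive.py; echo '[[[0.92, 1.6, -0.08, 0, 0, 0], [1.84, 3.2, -0.12, 0, 0, 0], [2.72, 4.8, -0.12, 0, 0, 0], [2.72, 4.8, -0.12, 0, 0, 0], [2.72, 4.8, -0.12, 0, 0, 0]]]' | python3 drive.py
python3 - <<'E'
from h import *
go([.4988,.1813,.2],np.radians(59.9))
p,d,i=wrist('w_b');P=wcloud(d,i).reshape(-1,3)
near=np.hypot(P[:,0]-.49,P[:,1]-.185)<.13
for lo,hi in((.076,.083),(.085,.091),(.13,.145)):
    m=near&(P[:,2]>lo)&(P[:,2]<hi);print(lo,m.sum(),*rect(P[m,:2]))
E
```

```text
clock: 9.55
tcp_pos: [0.4943, 0.0447, 0.259]
orientation: [-0.816, -3.032, 0.001]
contact_force: [1.6, 0.6, -0.5]
grip_width: 0.0397
gripper_force: 0.0
clock: 10.05
tcp_pos: [0.4958, 0.1821, 0.2618]
orientation: [-0.811, -3.033, 0.001]
contact_force: [0.8, -1.2, -0.6]
grip_width: 0.0398
gripper_force: 0.0
tcp [0.4958 0.1821 0.2618] yaw 60.06 tilt [-2.1e-03 -4.0e-04 -1.0e+00] t 10.05
d tool [-0.0031  0.0009  0.0618] 0.062
rv [-0.0014 -0.0016  0.0028]
0.076 30628 [484.6 189.2] [199.7 201.2] 59.83
0.085 4357 [498.8 181.2] [ 48.5 111.6] 59.49
0.13 930 [498.8 181.1] [11.4 39.2] 60.6
```

To row units: 0.06 m is 2.4, 0.03 m is 1.2.

```bash
echo '[[[-0.12, 0.04, 1.2, 0, 0, 0], [-0.12, 0.04, 2.4, 0, 0, 0], [-0.12, 0.04, 2.4, 0, 0, 0], [-0.12, 0.04, 2.4, 0, 0, 0], [-0.12, 0.04, 2.4, 0, 0, 0]]]' | python3 drive.py; python3 -c "
from h import *
go([.4988,.1812,.179],np.radians(59.7))"
```

```text
clock: 10.6
tcp_pos: [0.5005, 0.1802, 0.2043]
orientation: [0.818, 3.032, 0.001]
contact_force: [-0.1, 1.2, 0.7]
grip_width: 0.04
gripper_force: 0.0
tcp [0.5005 0.1802 0.2043] yaw 59.81 tilt [ 1.7e-03  4.0e-04 -1.0e+00] t 10.6
d tool [ 0.002  -0.      0.0253] 0.025
rv [0.0012 0.0012 0.0018]
```

To row units: 0.025 m is 1, 0.012 m is 0.48.

```bash
echo '[[[0.08, 0, 0.48, 0, 0, 0], [0.08, 0, 1, 0, 0, 0], [0.08, 0, 1, 0, 0, 0], [0.08, 0, 1, 0, 0, 0], [0.08, 0, 1, 0, 0, 0]]]' | python3 drive.py; echo '[[[0, 0, 0, 0, 0, 0], [0, 0, 0, 0, 0, 0], [0, 0, 0, 0, 0, 0], [0, 0, 0, 0, 0, 0], [0, 0, 0, 0, 0, 0]]]' | python3 drive.py 0 110; python3 -c "
from h import *
go([.4988,.1812,.179],np.radians(59.7));print(r.get_obs()['moment'])"
```

```text
clock: 11.1
tcp_pos: [0.4981, 0.1817, 0.1781]
orientation: [0.816, 3.034, 0.0]
contact_force: [-0.0, -0.5, 0.7]
grip_width: 0.04
gripper_force: 0.0
clock: 11.6
tcp_pos: [0.4982, 0.1815, 0.1785]
orientation: [0.817, 3.033, -0.0]
contact_force: [-1.9, -2.0, 5.4]
grip_width: 0.0105
gripper_force: 107.5
tcp [0.4982 0.1815 0.1785] yaw 59.86 tilt [ 5.e-04 -2.e-04 -1.e+00] t 11.6
d tool [-0.0007  0.0001 -0.0005] 0.001
rv [0.0001 0.0005 0.0028]
[-0.22734578  0.42067546 -0.0847375 ]
```

The bail is gripped at 107 N. Start rocking about the strip level, about 0.105 m ahead of the TCP along the tool axis.

```bash
cat >> h.py <<'E'
def st(tag=None):
    o=r.get_obs();R=Ro.from_rotvec(o["orientation"]).as_matrix()
    n=np.array([-.864,.503,0]);t=R[:,2] # tilt about tool x: along world y_block
    print("tilt y",round(float(t@np.array([.503,.864,0])),4),"tilt x",round(float(t@n),4),"grasp@.105",np.round(o["tcp_pos"]+.105*t,4),"F",np.round(o["contact_force"],1),"M",np.round(o["moment"],2),"grip",round(o["grip_width"],4),"t",round(o["clock"],2))
E
echo '[[[0, 0.128, -0.032, 0.12, 0, 0], [0, 0.256, -0.056, 0.24, 0, 0], [0, 0.384, -0.084, 0.36, 0, 0], [0, 0.384, -0.084, 0.36, 0, 0], [0, 0.384, -0.084, 0.36, 0, 0]]]' | python3 drive.py; python3 -c "
from h import *
st()"
```

```text
clock: 12.1
tcp_pos: [0.5031, 0.19, 0.18]
orientation: [-0.81, -3.009, 0.133]
contact_force: [1.1, 0.5, -1.4]
grip_width: 0.0104
gripper_force: 108.4
tilt y -0.0885 tilt x -0.0003 grasp@.105 [0.4984 0.182  0.0755] F [ 1.1  0.5 -1.4] M [ 0.36 -0.38 -0.03] grip 0.0104 t 12.1
```

To row units: -0.0192 m is -0.768, -0.0128 m is -0.512, -0.18 rad is -0.72.

```bash
echo '[[[0, -0.256, -0.024, -0.24, 0, 0], [0, -0.512, -0.032, -0.48, 0, 0], [0, -0.768, -0.032, -0.72, 0, 0], [0, -0.768, -0.032, -0.72, 0, 0], [0, -0.768, -0.032, -0.72, 0, 0]]]' | python3 drive.py
python3 - <<'E'
from h import *
st()
p,d=r.grab_frame("side");i=r.camera_info("side");q,e=r.grab_frame("scene")
wp,wd,wi=wrist('w_r')
P=wcloud(wd,wi).reshape(-1,3);near=np.hypot(P[:,0]-.49,P[:,1]-.185)<.13
m=near&(abs(P[:,2]-.08)<.003);print('heater',*rect(P[m,:2]))
cv2.imwrite('pics/rock.png',np.hstack([cv2.resize(p[190:320,230:370],(400,371)),wp[130:400,180:460]][:1]+[cv2.resize(wp[130:400,180:460],(385,371))]))
E
```

```text
clock: 12.6
tcp_pos: [0.4928, 0.1725, 0.182]
orientation: [0.811, 3.009, 0.133]
contact_force: [2.4, 0.8, -9.5]
grip_width: 0.0105
gripper_force: 107.8
tilt y 0.0879 tilt x 0.0006 grasp@.105 [0.4974 0.1805 0.0774] F [ 2.4  0.8 -9.5] M [-0.07 -0.4  -0.04] grip 0.0105 t 12.6
heater [485.9 188.7] [198.5 198.4] 59.61
```

View pics/rock.png

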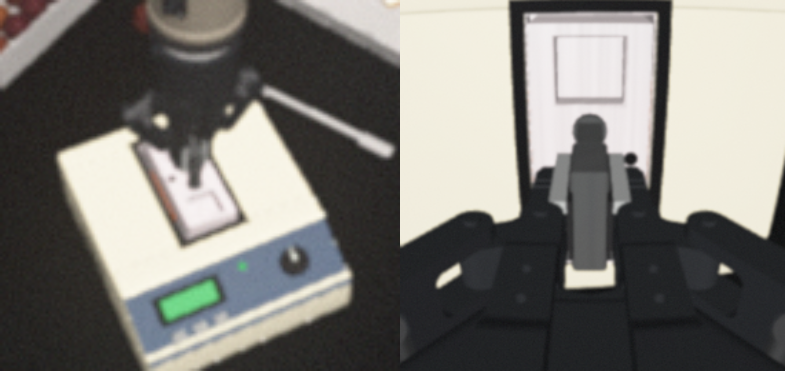

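The heater is unmoved. The wrist view shows the block leaning with the gripper, cavity at (590,70), and the side view shows a copper strip exposed at (165,205). Continue swinging.

```bash
echo '[[[0, 0.26, -0.02, 0.24, 0, 0], [0, 0.52, -0.024, 0.48, 0, 0], [0, 0.784, -0.016, 0.72, 0, 0], [0, 0.784, -0.016, 0.72, 0, 0], [0, 0.784, -0.016, 0.72, 0, 0]]]' | python3 drive.py;python3 -c "
from h import *
st()"; echo '[[[0, -0.264, -0.02, -0.24, 0, 0], [0, -0.528, -0.024, -0.48, 0, 0], [0, -0.8, -0.016, -0.72, 0, 0], [0, -0.8, -0.016, -0.72, 0, 0], [0, -0.8, -0.016, -0.72, 0, 0]]]' | python3 drive.py;python3 -c "
from h import *
st()"
```

```text
clock: 13.25
tcp_pos: [0.5032, 0.1907, 0.185]
orientation: [-0.808, -3.009, 0.134]
contact_force: [0.2, -0.2, 0.4]
grip_width: 0.0107
gripper_force: 109.7
tilt y -0.089 tilt x -0.0004 grasp@.105 [0.4985 0.1826 0.0805] F [ 0.2 -0.2  0.4] M [-0.31 -0.01  0.08] grip 0.0107 t 13.25
clock: 13.75
tcp_pos: [0.4926, 0.1725, 0.1868]
orientation: [0.811, 3.009, 0.134]
contact_force: [0.3, 0.2, -8.9]
grip_width: 0.0104
gripper_force: 108.3
tilt y 0.0888 tilt x 0.0004 grasp@.105 [0.4972 0.1806 0.0822] F [ 0.3  0.2 -8.9] M [-0.   -0.07  0.  ] grip 0.0104 t 13.75
```

To row units: 0.0202 m is 0.808, 0.0134 m is 0.536, 0.18 rad is 0.72.

```bash
echo '[[[0, 0.268, -0.02, 0.24, 0, 0], [0, 0.536, -0.024, 0.48, 0, 0], [0, 0.808, -0.016, 0.72, 0, 0], [0, 0.808, -0.016, 0.72, 0, 0], [0, 0.808, -0.016, 0.72, 0, 0]]]' | python3 drive.py;python3 -c "
from h import *
st()"; echo '[[[0, -0.272, -0.02, -0.24, 0, 0], [0, -0.544, -0.024, -0.48, 0, 0], [0, -0.824, -0.016, -0.72, 0, 0], [0, -0.824, -0.016, -0.72, 0, 0], [0, -0.824, -0.016, -0.72, 0, 0]]]' | python3 drive.py;python3 - <<'E'
from h import *
st()
p,d,i=wrist('w_r2');P=wcloud(d,i).reshape(-1,3);C=p.reshape(-1,3)
m=(np.hypot(P[:,0]-.49,P[:,1]-.185)<.13)&(abs(P[:,2]-.08)<.003);print('heater',*rect(P[m,:2]))
# block top plane relative to tool, near cavity end
o=r.get_obs();R=Ro.from_rotvec(o["orientation"]).as_matrix();T=(P-o["tcp_pos"])@R
m=(abs(T[:,1])<.02)&(T[:,0]>.03)&(T[:,0]<.054)&(T[:,2]<.12)&(T[:,2]>.05)
print('block top z in tool (start .0905)',m.sum(),np.percentile(T[m,2],[10,50,90]).round(4));b=T[m];b=b[b[:,2]<np.percentile(b[:,2],60)]
print('slope z/y',np.polyfit(b[:,1],b[:,2],1).round(4))
E
```

```text
clock: 14.25
tcp_pos: [0.5032, 0.1911, 0.1894]
orientation: [-0.808, -3.009, 0.134]
contact_force: [-1.2, 0.4, -0.3]
grip_width: 0.0103
gripper_force: 109.8
tilt y -0.089 tilt x -0.0002 grasp@.105 [0.4986 0.183  0.0848] F [-1.2  0.4 -0.3] M [-0.02  0.17  0.04] grip 0.0103 t 14.25
clock: 14.75
tcp_pos: [0.4924, 0.1722, 0.1912]
orientation: [0.811, 3.009, 0.134]
contact_force: [-0.4, 1.6, -8.7]
grip_width: 0.0105
gripper_force: 108.4
tilt y 0.0887 tilt x 0.0005 grasp@.105 [0.497  0.1802 0.0866] F [-0.4  1.6 -8.7] M [ 0.21  0.06 -0.02] grip 0.0105 t 14.75
heater [485.6 189.1] [198.5 198.7] 59.82
block top z in tool (start .0905) 3070 [0.092  0.0964 0.104 ]
slope z/y [-0.0034  0.0941]
```

The block top is square to the tool (slope -0.003), there's no significant slip, and the heater is still. It's about 12 mm up, so I'll continue.

To row units: 0.021 m is 0.84, 0.014 m is 0.56, 0.18 rad is 0.72.

```bash
echo '[[[0, 0.28, -0.024, 0.24, 0, 0], [0, 0.56, -0.032, 0.48, 0, 0], [0, 0.84, -0.024, 0.72, 0, 0], [0, 0.84, -0.024, 0.72, 0, 0], [0, 0.84, -0.024, 0.72, 0, 0]]]' | python3 drive.py;python3 -c "
from h import *
st()"; echo '[[[0, -0.284, -0.024, -0.24, 0, 0], [0, -0.568, -0.032, -0.48, 0, 0], [0, -0.856, -0.024, -0.72, 0, 0], [0, -0.856, -0.024, -0.72, 0, 0], [0, -0.856, -0.024, -0.72, 0, 0]]]' | python3 drive.py;python3 - <<'E'
from h import *
st()
E
```

```text
clock: 15.3
tcp_pos: [0.5035, 0.1914, 0.1942]
orientation: [-0.808, -3.009, 0.134]
contact_force: [-2.2, 0.3, -0.5]
grip_width: 0.0105
gripper_force: 109.9
tilt y -0.0888 tilt x -0.0003 grasp@.105 [0.4989 0.1833 0.0896] F [-2.2  0.3 -0.5] M [0.06 0.36 0.06] grip 0.0105 t 15.3
clock: 15.8
tcp_pos: [0.4923, 0.1718, 0.1963]
orientation: [0.811, 3.008, 0.134]
contact_force: [0.3, 1.0, -6.8]
grip_width: 0.0105
gripper_force: 108.6
tilt y 0.0889 tilt x 0.0003 grasp@.105 [0.497  0.1799 0.0917] F [ 0.3  1.  -6.8] M [ 0.26  0.28 -0.03] grip 0.0105 t 15.8
```

To row units: 0.0218 m is 0.872, 0.0144 m is 0.576, 0.18 rad is 0.72.

```bash
echo '[[[0, 0.288, -0.024, 0.24, 0, 0], [0, 0.576, -0.028, 0.48, 0, 0], [0, 0.872, -0.016, 0.72, 0, 0], [0, 0.872, -0.016, 0.72, 0, 0], [0, 0.872, -0.016, 0.72, 0, 0]]]' | python3 drive.py;python3 -c "
from h import *
st()"; echo '[[[0, -0.292, -0.024, -0.24, 0, 0], [0, -0.584, -0.028, -0.48, 0, 0], [0, -0.888, -0.016, -0.72, 0, 0], [0, -0.888, -0.016, -0.72, 0, 0], [0, -0.888, -0.016, -0.72, 0, 0]]]' | python3 drive.py;python3 - <<'E'
from h import *
st()
p,d,i=wrist('w_r3');P=wcloud(d,i).reshape(-1,3)
m=(np.hypot(P[:,0]-.49,P[:,1]-.185)<.13)&(abs(P[:,2]-.08)<.003);print('heater',*rect(P[m,:2]),P[m,2].mean())
E
```

```text
clock: 16.3
tcp_pos: [0.504, 0.192, 0.1999]
orientation: [-0.808, -3.01, 0.136]
contact_force: [-3.8, 0.0, 6.3]
grip_width: 0.0105
gripper_force: 111.3
tilt y -0.0901 tilt x -0.0012 grasp@.105 [0.4994 0.1838 0.0953] F [-3.8  0.   6.3] M [-0.65  1.04 -0.06] grip 0.0105 t 16.3
clock: 16.8
tcp_pos: [0.4939, 0.173, 0.2022]
orientation: [0.809, 3.005, 0.14]
contact_force: [2.3, 2.4, -2.4]
grip_width: 0.01
gripper_force: 109.4
tilt y 0.0935 tilt x -0.002 grasp@.105 [0.499  0.1814 0.0977] F [ 2.3  2.4 -2.4] M [ 0.76 -0.58 -0.02] grip 0.01 t 16.8
heater [478.6 194. ] [201.4 180.8] 58.3 0.07813554463157743
```

Run:
```python
from h import *
for n in('w_b','w_r','w_r2','w_r3'):
    z=np.load(f'pics/{n}.npz');i=dict(camera_matrix=z['K'],R=z['R'],t=z['t']);p=cv2.imread(f'pics/{n}.png')
    P=wcloud(z['d'],i).reshape(-1,3);C=p.reshape(-1,3)
    # heater frame coords relative to nominal centre
    c=np.array([.473,.196]);ex=np.array([.864,-.503]);ey=np.array([.503,.864]);q=P[:,:2]-c;X=q@ex;Y=q@ey
    m=(abs(X)<.11)&(abs(Y)<.097)&(abs(Y)>.035)&(X>-.06)&(abs(P[:,2]-.08)<.015)&(C.min(1)>100)
    A=np.c_[X[m],Y[m],np.ones(m.sum())];s=np.linalg.lstsq(A,P[m,2],rcond=None)[0];print(n,m.sum(),s.round(4))
z=np.load('pics/w_r3.npz');p=cv2.imread('pics/w_r3.png');q,_=r.grab_frame('side');q2,_=r.grab_frame('scene')
cv2.imwrite('pics/look.png',np.hstack([cv2.resize(p,(0,0),fx=.6,fy=.6)[:240],cv2.resize(q[190:320,230:370],(258,240)),cv2.resize(q2[165:265,325:435],(150,240))[:, :150]]))
```

```text
w_b 22558 [ 0.0025 -0.      0.078 ]
w_r 37283 [ 0.0028 -0.0001  0.078 ]
w_r2 35489 [ 0.0028 -0.0001  0.078 ]
w_r3 33886 [0.0027 0.     0.078 ]
```

View pics/look.png

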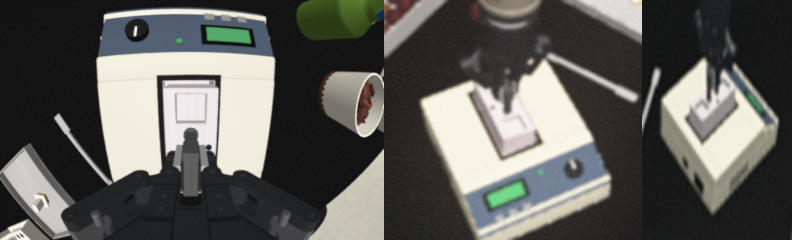

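The heater is flat and unmoved and the casting stands in the tray at (38,198). The block is about 24 mm up and nearly free. I'll level it while easing up and check the force.

The manual's scale: shifts go in units of 25 mm and turns go in units of 0.25 rad. Converting my numbers, 0.0115 m is 0.46, 0.0077 m is 0.308, 0.09 rad is 0.36.

```bash
echo '[[[0, 0.152, -0.032, 0.12, 0, 0], [0, 0.308, -0.064, 0.24, 0, 0], [0, 0.46, -0.1, 0.36, 0, 0], [0, 0.46, -0.1, 0.36, 0, 0], [0, 0.46, -0.1, 0.36, 0, 0]]]' | python3 drive.py;python3 -c "
from h import *
st();go([.4988,.1812,.224],np.radians(59.7))"
```

```text
clock: 17.45
tcp_pos: [0.4975, 0.1812, 0.2039]
orientation: [-0.816, -3.033, 0.002]
contact_force: [-0.9, 0.2, -6.2]
grip_width: 0.0106
gripper_force: 109.1
tilt y -0.0017 tilt x 0.0009 grasp@.105 [0.4973 0.1811 0.0989] F [-0.9  0.2 -6.2] M [-0.    0.05  0.08] grip 0.0106 t 17.45
tcp [0.4975 0.1812 0.2039] yaw 59.89 tilt [-0.0016 -0.0011 -1.    ] t 17.45
d tool [-0.0011  0.0006 -0.0201] 0.02
rv [-0.0017 -0.0009  0.0034]
```

The load is only the block's weight, so it's free. Raise it gently.

```bash
echo '[[[0, 0, -0.04, 0, 0, 0], [0, 0, -0.08, 0, 0, 0], [0, 0, -0.12, 0, 0, 0], [0, 0, -0.12, 0, 0, 0]]]' | python3 drive.py;python3 -c "
from h import *
st()"; echo '[[[0, 0, -0.16, 0, 0, 0], [0, 0, -0.32, 0, 0, 0], [0, 0, -0.48, 0, 0, 0], [0, 0, -0.68, 0, 0, 0], [0, 0, -0.68, 0, 0, 0]]]' | python3 drive.py; echo '[[[0, 0, 0, 0, 0, 0], [0, 0, 0, 0, 0, 0], [0, 0, 0, 0, 0, 0], [0, 0, 0, 0, 0, 0], [0, 0, 0, 0, 0, 0]]]' | python3 drive.py;python3 - <<'E'
from h import *
st()
p,d,i=wrist('w_f');P=wcloud(d,i).reshape(-1,3)
c=np.array([.4988,.1812]);ex=np.array([.864,-.503]);ey=np.array([.503,.864]);q=P[:,:2]-c;X=q@ex;Y=q@ey
m=(X<-.025)&(X>-.07)&(abs(Y)<.03)&(P[:,2]>.125)&(P[:,2]<.145)
print('block top z (underside +.036)',m.sum(),np.median(P[m,2]).round(4),'ends',X[m].min().round(4),Y[m].min().round(4),Y[m].max().round(4),
 'slopes',np.linalg.lstsq(np.c_[X[m],Y[m],np.ones(m.sum())],P[m,2],rcond=None)[0].round(4))
m=(np.hypot(P[:,0]-.49,P[:,1]-.185)<.13)&(abs(P[:,2]-.08)<.004);print('heater',*rect(P[m,:2]),P[m,2].mean().round(4))
q,_=r.grab_frame('side');q2,_=r.grab_frame('scene')
cv2.imwrite('pics/final.png',np.hstack([cv2.resize(p,(0,0),fx=.6,fy=.6)[:240],cv2.resize(q[190:320,230:370],(258,240)),cv2.resize(q2[165:265,325:435],(150,240))]))
E
```

```text
clock: 17.85
tcp_pos: [0.4982, 0.1814, 0.2079]
orientation: [0.817, 3.033, 0.0]
contact_force: [-0.1, 0.2, -5.1]
grip_width: 0.0107
gripper_force: 109.1
tilt y 0.0001 tilt x -0.0003 grasp@.105 [0.4982 0.1814 0.1029] F [-0.1  0.2 -5.1] M [-0.01  0.01 -0.01] grip 0.0107 t 17.85
clock: 18.35
tcp_pos: [0.4985, 0.1819, 0.2257]
orientation: [0.816, 3.032, 0.001]
contact_force: [0.2, 0.3, -5.2]
grip_width: 0.0101
gripper_force: 109.2
clock: 18.85
tcp_pos: [0.4981, 0.1816, 0.2246]
orientation: [-0.816, -3.033, 0.0]
contact_force: [0.1, -0.1, -5.4]
grip_width: 0.0104
gripper_force: 109.2
tilt y -0.0001 tilt x 0.0002 grasp@.105 [0.4981 0.1816 0.1196] F [ 0.1 -0.1 -5.4] M [0.03 0.01 0.01] grip 0.0104 t 18.85
block top z (underside +.036) 3018 0.132 ends -0.0564 -0.0242 0.0242 slopes [ 0.0211 -0.0017  0.1327]
heater [481.8 191.6] [199.5 191.1] 60.0 0.078
```

View pics/final.png

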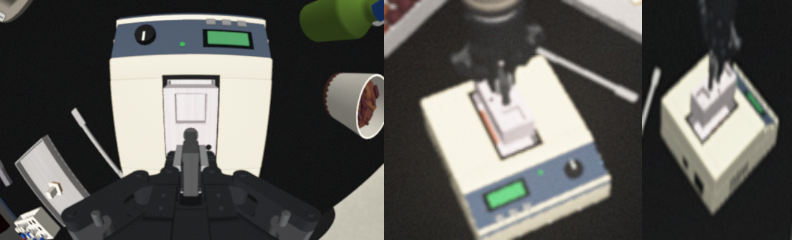

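The final view shows the block level over the well (underside at about 0.096 m, 16 mm clear). The heater is in place, the load equals the block's weight, and the casting stands in the tray at (53,190). Handing in.

```bash
python3 -c "
from bench import r
print(r.hand_in())"
```

```text
the job is handed in; nothing more can be done
None
```

The job is handed in, with no verdict returned: the casting stands upright in the steel tray, the block was rocked free and is held level about 16 mm above the well, and the heater is still flat in place.

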